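# Lock a circuit breaker in its cam clamp

## Task

Two cam clamps stand on the bench, and a white circuit breaker lies in one of them. Swing that clamp's lever round by its orange knob until the high point of the brass cam, marked red, presses squarely on the sprung follower plate, so that the breaker is clamped and the lever points straight away from it, in line with the clamp, neither short of that point nor past it. Then let go, and leave the empty clamp as it is.

Things in the scene. Friction and masses are not known exactly. Their poses are not given: they have to be found in the camera images.
- clamp: Cam clamp holding the breaker: grey base plate 215x104x12 mm, fixed on the bench. Origin: on the cam's upright axis at the bench top. x axis: from the cam towards the breaker; plate from x = -45 to 170 mm, follower plate's face at 30, rod guide 54 to 64, pad's face 78, breaker 80 to 150, anvil from 152. z up. All but lever and knob is lower than 48 mm above the bench.
- clamp_cam (a joint): Angle of its brass cam (52 mm disc, 12 mm eccentric) and lever, rad, + counterclockwise from above. 0: red high point squarely on the follower, lever along the clamp's -x. Starts at -2.0 to -1.35 (lever on the +y side), so turn it counterclockwise; touches the follower from -1.2 on; no stop at 0, turns on to 0.7. Friction 0.12 N m holds it where left; 2 to 5 N at the knob turn it.
- clamp_knob (a point): Grip point of the lever's orange knob: upright round post, 16 mm diameter, 56 to 104 mm above the bench; this point is on its axis, 85 mm above the bench, 65 mm from the cam's axis: x = -65 cos(q), y = -65 sin(q) mm in the clamp's frame, q the cam's angle. The flat lever under it lies 48 to 56 mm above the bench. The knob is fixed to the lever. A shelf hangs about 0.6 m above the bench's back.
- clamp_follower (a joint): How far the cam has pushed this clamp's sprung follower plate towards the breaker, m: 0 with the cam away, 0.008 with the high point on it. Its sprung pad pushes the breaker against the anvil. The breaker is against the anvil when its origin is at x = 117.5 mm in the clamp's frame.
- breaker: White circuit breaker, loose, 84x70x18 mm, flat in the clamp's nest, small toggle on its +x end. Origin: centre of its underside, 12 mm above the bench, at about x = 114.5, y = 8 mm in the clamp's frame; its x axis points along the clamp's +y. It has about 4 mm of play along the clamp until clamped.
- spare_knob (a point): The same grip point on the orange knob of the second, empty clamp, which is of the same build. To be left alone.
Not all that is in view belongs to the job. What is shaped like the breaker but green or pink is not meant.

How it is judged:
By the outcome, as a careful person would: the job done as asked, in the order asked, and still so for the second after the job is handed in, with the robot touching nothing.
It also fails if it takes over 32 s, if anything falls off the work surface, if the arm or the gripper's body presses on something with over 40 N, if the wrist force passes 120 N, or if a joint passes its speed limit or range.

## Robot

A 6-joint arm with a two-finger parallel gripper is mounted at the origin on a cart in front of the work surface, level with it; the furniture and walls round the work are solid. World frame = base frame: x ahead of the robot, y to its left, z up, the work surface at z = 0. Lengths are in m, angles in rad, forces in N, time in s.
With the tool pointing down it reaches from about 0.35 to 0.925 m from the base axis. Payload 6.4 kg.
Tool frame: the origin (TCP) lies on the centre line of the jaws, within the pads' length; the fingertips stand 25 mm ahead of it and the grasp point (between the pads) lies 6 mm ahead of it; z points along the fingers, y is the line along which they close (so a half turn about z gives the same grasp; the last joint's range is limited). The gripper opens to 85 mm and grips with 20 to 120 N. Pads are 22 mm wide; open, the fingers measure 114 mm over their backs; the gripper's body (76 mm by 85 mm) begins 54 mm behind the grasp point. The pads swing forward as they close: fully open they stand 13 mm farther back than shut.
Start: joints at [1.152, 0.245, 1.558, -0, 1.339, -0.174], TCP at [0.158, 0.631, 0.256] pointing down, gripper open.
Joint ranges: [-3.13, 3.13], [-1.02, 2.26], [0.13, 2.54], [-0.95, 4.09], [0.21, 2.88], [-2.74, 2.74]. Speed limits (rad/s): [2.57, 2.57, 3.14, 3.14, 3.14, 3.14].

## Interface

Orientations are given as a unit quaternion [w, x, y, z].
In Python, from plant import movep, movel, set_joints, let_go, close_gripper, pause, solve_ik, camera, calibration, MotionError, sign_off, spot_in, silhouettes, read_t, read_joint_positions, read_dq, read_tau, read_ee_pos, read_tcp_rot, read_ft_force, read_torque, read_gripper_width, read_gripper_force gives the robot as it stands. The module is installed in compiled form; this text tells all that it offers. Calls block until the motion is done:
- movep(position, orientation): joint-space move of the TCP to a pose.
- movel(position, ori=None, max_speed=0.15): straight line of the TCP; ori=None keeps the orientation; max_speed is the mean speed in m/s.
- set_joints(angles): joint-space move.
- let_go() and close_gripper(): open the fingers fully, or close them until they stop; the grip force is fixed at half the most.
- pause(seconds).
- solve_ik(position, orientation): joint angles nearest the present ones, or None.
- camera(name): name is "side" or "top" or "wrist"; returns the picture (400x640x3 uint8, red, green, blue); there is no depth.
- calibration(name): a dict with "camera_matrix" (3x3 intrinsics, pixels), "T" (4x4, takes a point from camera to world coordinates). Camera axes: x right, y down, z forward; pixel columns grow to the right and rows downward; lengths in m; the calibration is good to about 2 mm. A picture is of the moment at which its call begins: read the wrist's pose just before it. calibration takes no time and is no camera call; for the wrist camera it gives the pose at the moment of the call.
A pose or a line that the arm cannot do raises MotionError and nothing moves.
- sign_off(): hands the job in; it is judged then, once.
Trained networks look in the newest picture that a camera, given by its name, has taken for a name from the list of things; names that differ only in an ending like _2 or _b are one class to them, and where a whole thing is asked for, a point or a joint stands for the part that bears it (a point fixed in the world has none). Each returns a list of dicts, best first, with "confidence" (0 to 1); they miss things now and then, are a little off and sometimes report something else, mostly with a low value. They report only what shows in the picture. A call takes as long as a camera call. They do not tell look-alikes from the thing itself.
- spot_in(camera, name): "rect" ([centre column, centre row, width, height] in pixels, round what is visible of it).
- silhouettes(camera, name): "pixels" (400x640 bool, what is visible of it) and "rect" ([centre column, centre row, width, height] in pixels, round what is visible of it).
Readings, each from a call of its own:
- read_t(): time.
- read_joint_positions(): joint angles.
- read_dq(): joint speeds.
- read_tau(): joint torques, N m.
- read_ee_pos(): TCP position.
- read_tcp_rot(): TCP orientation.
- read_ft_force(): force on the tool from outside, world axes, zero at the start.
- read_torque(): the same for the moment, N m.
- read_gripper_width(): finger opening in m.
- read_gripper_force(): force on a finger pad.
Only numpy, scipy, OpenCV 4.12 (cv2) and the standard library are available. Lean on these libraries where they do the work, as an engineer would, in place of code of your own. Each camera call takes 0.05 s, during which the arm holds its last target. There are 200 camera calls.

## Working session

There is one attempt and no reset: what is moved stays moved. The work goes in short steps, each a Python script; the robot and the scene stay as the last script left them, time stands still between calls to the robot, and variables do not carry over. Pictures are saved under pics/ and viewed, at most 10 in all, crops included, and the job is handed in when it is done.

```bash
mkdir -p pics
python3 - <<'E'
from plant import *
import cv2,numpy as np
print(read_t(),read_ee_pos(),read_tcp_rot())
for c in("top","side"):
    im=camera(c); cv2.imwrite(f"pics/{c}0.png",im[:,:,::-1])
    k=calibration(c); print(c,k["camera_matrix"].tolist(),np.round(k["T"],3).tolist())
    for n in("clamp","clamp_knob","breaker","clamp_cam"):
        print(n,[(np.round(d["rect"]).astype(int).tolist(),round(d["confidence"],2)) for d in spot_in(c,n)][:5])
E
```

```text
0.0 [0.15731995 0.63015721 0.25518206] [-2.90115856e-04  1.22098511e-01  9.92517525e-01 -9.11976230e-04]
top [[504.52003610734926, 0.0, 318.8857814398599], [0.0, 504.52003610734926, 188.7814107621388], [0.0, 0.0, 1.0]] [[-0.175, -0.937, 0.301, 0.103], [-0.985, 0.167, -0.051, 0.159], [-0.002, -0.306, -0.952, 1.36], [0.0, 0.0, 0.0, 1.0]]
clamp [([282, 187, 58, 81], 0.88)]
clamp_knob [([281, 203, 43, 21], 0.59)]
breaker [([270, 258, 29, 29], 0.79), ([220, 268, 29, 36], 0.69), ([278, 167, 28, 26], 0.56)]
clamp_cam [([283, 201, 45, 17], 0.98)]
side [[424.9629888696029, 0.0, 329.1076768328877], [0.0, 424.9629888696029, 203.1486433168684], [0.0, 0.0, 1.0]] [[0.985, -0.094, 0.147, 0.366], [-0.174, -0.612, 0.772, -0.682], [0.018, -0.785, -0.619, 0.689], [0.0, 0.0, 0.0, 1.0]]
clamp [([342, 188, 88, 66], 0.58)]
clamp_knob [([318, 185, 25, 56], 0.62)]
breaker [([338, 241, 42, 26], 0.93), ([362, 190, 29, 24], 0.82), ([265, 192, 33, 23], 0.72), ([264, 162, 32, 21], 0.64)]
clamp_cam [([320, 183, 21, 48], 0.84)]
```

View pics/top0.png

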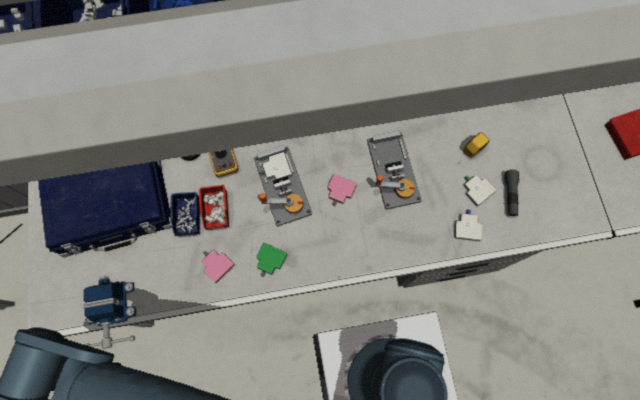

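View pics/side0.png

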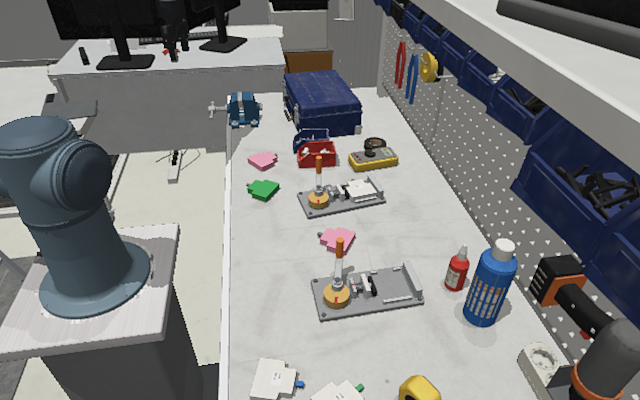

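The clamp holding the white breaker is at top (282,187) and side (342,192). The empty clamp is at top (393,172) and side (367,288), with nothing in its nest. The white look-alikes at top (480,190) and (468,227) lie loose on the bench. Confirm in a crop and measure.

```bash
cat > h.py <<'E'
from plant import *
import cv2,numpy as np
def ray(c,uv,z,k=None):
    k=k or calibration(c); T=k["T"]; d=T[:3,:3]@np.linalg.solve(k["camera_matrix"],[uv[0],uv[1],1.])
    return T[:3,3]+d*(z-T[2,3])/d[2]
def proj(k,P):
    T=k["T"]; p=(np.atleast_2d(P)-T[:3,3])@T[:3,:3]; q=p@np.array(k["camera_matrix"]).T
    return q[:,:2]/q[:,2:]
E
python3 - <<'E'
from h import *
im=cv2.imread("pics/top0.png"); cv2.imwrite("pics/crop1.png",cv2.resize(im[140:235,240:440],None,fx=4,fy=4,interpolation=cv2.INTER_CUBIC))
camera("top")
for d in silhouettes("top","clamp")[:2]:
    m=d["pixels"]; v,u=np.nonzero(m)
    g=np.array([ray("top",p,.012)[:2] for p in zip(u,v)],np.float32)
    print(d["rect"],cv2.minAreaRect(g*1000))
print("knob",ray("top",(263,197.5),.104),"cam",ray("top",(293.5,203.5),.04))
E
```

```text
knob [0.50210266 0.23862198 0.104     ] cam [0.49099862 0.16330286 0.04      ]
```

View pics/crop1.png

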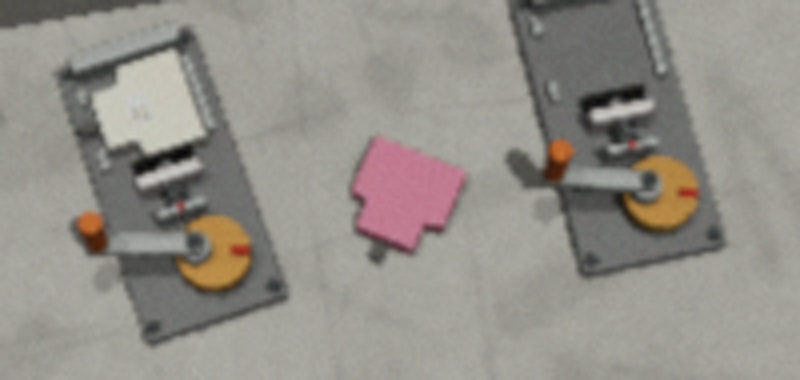

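The crop confirms it: the left clamp has the white breaker in its nest and the right one is empty. I'll fit the clamp pose from the plate corners, then take a wrist view above it.

```bash
cat >> h.py <<'E'
from scipy.optimize import least_squares
from scipy.spatial.transform import Rotation as R
COR=np.array([[-45,52,12],[-45,-52,12],[170,52,12],[170,-52,12]])/1000.
def c2w(s,P):
    P=np.atleast_2d(P); c,n=np.cos(s[2]),np.sin(s[2])
    return np.c_[s[0]+c*P[:,0]-n*P[:,1], s[1]+n*P[:,0]+c*P[:,1],P[:,2]]
def fit(obs,s0):  # obs: list of (k, points(clamp frame), pixels)
    f=lambda s:np.concatenate([(proj(k,c2w(s,P))-uv).ravel() for k,P,uv in obs])
    r=least_squares(f,s0); return r.x,r.fun
def quat(yaw): # tool down, tool y axis at world angle yaw
    y=np.array([np.cos(yaw),np.sin(yaw),0]); z=np.array([0,0,-1.]); x=np.cross(y,z)
    q=R.from_matrix(np.c_[x,y,z]).as_quat(); return q[[3,0,1,2]]
E
python3 - <<'E'
from h import *
uv=np.array([[277.5,225.5],[311.75,214],[255.5,158],[287.5,147.5]])
k=calibration("top"); s,r=fit([(k,COR,uv)],[.49,.165,.1]); print(s,r.round(1))
piv=ray("top",(289.25,201.25),.056); kn=ray("top",(262.7,194.5),.104); print(piv,kn,np.linalg.norm((kn-piv)[:2]))
a=np.arctan2(*(kn-piv)[1::-1]); print("q",(a-s[2]-np.pi+np.pi)%(2*np.pi)-np.pi)
q=read_tcp_rot(); Rt=R.from_quat(q[[1,2,3,0]]).as_matrix(); kw=calibration("wrist"); T=kw["T"]
print("cam in tcp",Rt.T@(T[:3,3]-read_ee_pos()),"\n",(Rt.T@T[:3,:3]).round(2), kw["camera_matrix"][0,0], Rt.round(2).tolist())
for yaw in np.arange(-3,3.2,.5):
    j=solve_ik([s[0],s[1],.3],quat(yaw)); print(round(yaw,2),None if j is None else np.round(j,2))
E
```

```text
[0.49500126 0.17439244 0.16111553] [-0.5  1.1  1.1  0.4 -1.5 -0.5  1.  -1.2]
[0.49452446 0.17351886 0.056     ] [0.51032778 0.23823906 0.104     ] 0.06662169736194133
q -1.9714046175791933
cam in tcp [ 0.0730346   0.00110141 -0.11797271] 
 [[-0.   -0.96 -0.29]
 [ 1.   -0.    0.  ]
 [-0.   -0.29  0.96]] 293.3130420585655 [[-0.97, 0.24, -0.0], [0.24, 0.97, -0.0], [0.0, -0.0, -1.0]]
-3.0 None
-2.5 [ 0.12 -0.09  1.83 -0.    1.4   2.62]
-2.0 [ 0.12 -0.09  1.83 -0.    1.4   2.12]
-1.5 [ 0.12 -0.09  1.83 -0.    1.4   1.62]
-1.0 [ 0.12 -0.09  1.83 -0.    1.4   1.12]
-0.5 [ 0.12 -0.09  1.83 -0.    1.4   0.62]
0.0 [ 0.12 -0.09  1.83 -0.    1.4   0.12]
0.5 [ 0.12 -0.09  1.83 -0.    1.4  -0.38]
1.0 [ 0.12 -0.09  1.83 -0.    1.4  -0.88]
1.5 [ 0.12 -0.09  1.83 -0.    1.4  -1.38]
2.0 [ 0.12 -0.09  1.83 -0.    1.4  -1.88]
2.5 [ 0.12 -0.09  1.83 -0.    1.4  -2.38]
3.0 None
```

Run:
```python
from h import *
movep([.56,.195,.27],quat(1.48)); pause(.2)
k=calibration("wrist"); np.savez("pics/k1.npz",**k); im=camera("wrist"); cv2.imwrite("pics/w1.png",im[:,:,::-1])
print(read_t()); s=[.495,.1744,.161]
print(proj(k,c2w(s,COR)).round(0).tolist(), proj(k,c2w(s,[0,0,.056])),proj(k,[.5103,.2382,.104]))
```

```text
2.975
[[328.0, 71.0], [244.0, 94.0], [365.0, 234.0], [293.0, 251.0]] [[293.20233426 121.9055298 ]] [[357.94695795 133.9579775 ]]
```

View pics/w1.png

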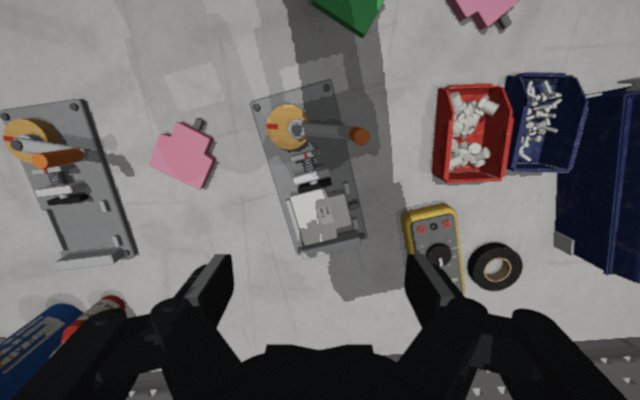

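Run:
```python
import cv2
im=cv2.imread("pics/w1.png"); cv2.imwrite("pics/crop2.png",cv2.resize(im[70:265,240:385],None,fx=3,fy=3,interpolation=cv2.INTER_CUBIC))
```

```text
(no output)
```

View pics/crop2.png

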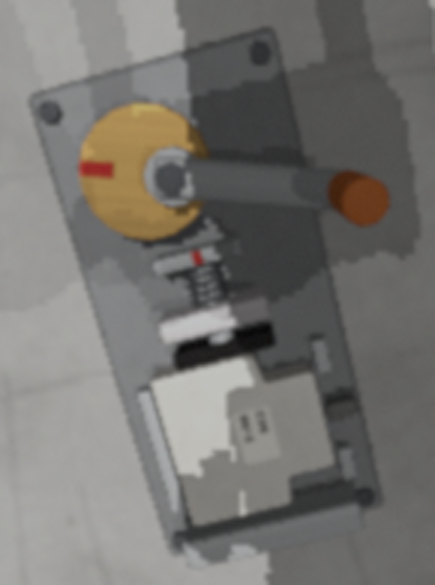

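Wrist view: clamp corners at (331,79), (250,103), (367,237) and (297,253), pivot (297,129), knob top (360,137). The white breaker is in the nest.

Run:
```python
from h import *
k=dict(np.load("pics/k1.npz")); kt=calibration("top")
uw=np.array([[331,79.3],[250.3,103.3],[367.3,236.7],[297.3,253.3]])
ut=np.array([[277.5,225.5],[311.75,214],[255.5,158],[287.5,147.5]])
for obs in ([(k,COR,uw)],[(k,COR,uw),(kt,COR,ut)]):
    s,r=fit(obs,[.49,.17,.16]); print(s,r.round(1))
    kn=ray("",(360.3,136.7),.104,k); pv=ray("",(296.7,129.3),.056,k)
    d=(kn-s_ if 0 else kn[:2]-s[:2]); print("knob",kn,"pivot",pv,"r",np.linalg.norm(d),np.linalg.norm((kn-pv)[:2]),"q",(np.arctan2(d[1],d[0])-s[2])-np.pi)
```

```text
[0.50300017 0.1780291  0.16715094] [ 0.6 -1.5 -1.9 -1.9  1.6  2.2 -0.1  2.7]
knob [0.51303597 0.24029242 0.104     ] pivot [0.50314229 0.17732563 0.056     ] r 0.06306693139848596 0.06373931677870996 q -1.8977559570929872
[0.50175253 0.17741201 0.16583813] [ 0.1 -2.5 -2.6 -3.   1.   1.5 -0.8  2.  -1.9 -1.1 -0.4 -1.8 -3.1 -2.3
 -0.7 -3.1]
knob [0.51303597 0.24029242 0.104     ] pivot [0.50314229 0.17732563 0.056     ] r 0.06388475429134446 0.06373931677870996 q -1.9141876941107652
```

```bash
cat >> h.py <<'E'
C=np.array([.5015,.1773]); TH=.166; L=.065
def at(q,r=L,c=C,z=.092): a=q+np.pi+TH; return [c[0]+r*np.cos(a),c[1]+r*np.sin(a),z]
def yaw(q): return q+np.pi/2+TH
E
python3 - <<'E'
from h import *
q=-1.905
kn=np.array([.512,.2395])
movep([*kn,.19],quat(yaw(q))); movel([*kn,.092],max_speed=.1); print(read_t(),read_ft_force())
f0=read_ft_force(); close_gripper(); print(read_t(),read_gripper_width(),read_gripper_force(),read_ft_force()-f0,read_torque(),read_ee_pos())
for dq in (.1,.2):
    r=np.linalg.norm(kn-C); movel(at(q+dq,r),quat(yaw(q+dq)),max_speed=.05)
    a=q+dq+np.pi+TH; f=read_ft_force(); print(read_t(),read_ee_pos(),"rad",f[0]*np.cos(a)+f[1]*np.sin(a),"tan",-f[0]*np.sin(a)+f[1]*np.cos(a),f[2],read_gripper_width())
E
```

```text
5.6417 [-0.16936859 -0.03257316  0.06223783]
6.2917 0.014713261616999013 58.42156190681635 [-1.58066237  0.22283038  3.18318732] [ 0.00167565  0.27446361 -0.03374352] [0.51195821 0.23960406 0.09221955]
6.5667 [0.50565826 0.24043885 0.09220695] rad 0.8348237895724694 tan 1.8809499823993052 3.665914139693366 0.014569186294638
6.8417 [0.49945323 0.24057923 0.09219142] rad 1.3516690098388309 tan 2.8805084255353797 4.23446044367337 0.014595577216824331
```

Run:
```python
from h import *
q0=-1.705; r=np.linalg.norm(np.array([.512,.2395])-C); print(r)
for q in np.linspace(q0,-.10,12)[1:]:
    movel(at(q,r),quat(yaw(q)),max_speed=.05)
    a=q+np.pi+TH; f=read_ft_force(); rad=f[0]*np.cos(a)+f[1]*np.sin(a)
    print(round(read_t(),2),round(q,2),"rad %.1f tan %.1f z %.1f w %.4f"%(rad,-f[0]*np.sin(a)+f[1]*np.cos(a),f[2],read_gripper_width()))
    if np.hypot(*f[:2])>40: break
pause(.1); print(read_ee_pos(),at(q,r))
k=calibration("wrist"); cv2.imwrite("pics/w2.png",camera("wrist")[:,:,::-1])
cv2.imwrite("pics/t2.png",cv2.resize(camera("top")[130:240,230:330][:,:,::-1],None,fx=5,fy=5,interpolation=cv2.INTER_CUBIC))
```

```text
0.06308002853518693
7.17 -1.56 rad 2.6 tan 3.8 z 4.7 w 0.0147
7.51 -1.41 rad 4.6 tan 3.0 z 6.2 w 0.0146
7.84 -1.27 rad 6.3 tan 2.5 z 6.4 w 0.0148
8.18 -1.12 rad 7.1 tan 3.6 z 8.1 w 0.0146
8.51 -0.98 rad 8.1 tan 3.4 z 8.9 w 0.0144
8.84 -0.83 rad 10.0 tan 3.5 z 9.9 w 0.0145
9.18 -0.68 rad 11.3 tan 2.0 z 11.9 w 0.0146
9.51 -0.54 rad 12.5 tan 1.7 z 13.9 w 0.0142
9.84 -0.39 rad 13.8 tan 0.3 z 13.9 w 0.0148
10.18 -0.25 rad 13.3 tan -0.3 z 14.9 w 0.0145
10.51 -0.1 rad 14.7 tan -0.8 z 16.4 w 0.0148
[0.43650371 0.17292818 0.0921045 ] [np.float64(0.43855730990224984), np.float64(0.17313974000108348), 0.092]
```

View pics/w2.png

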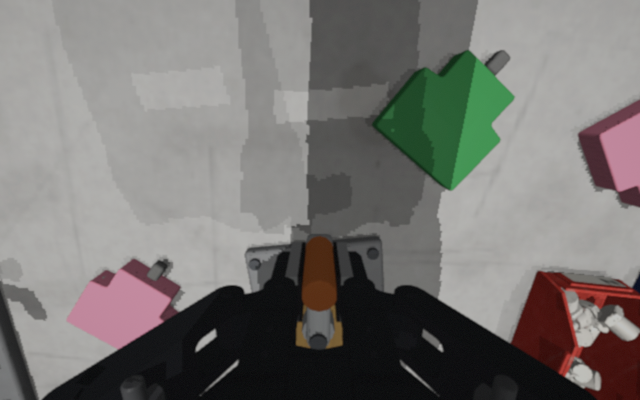

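Run:
```python
from h import *
let_go(); print(read_t(),read_ft_force())
p=read_ee_pos(); movel([p[0],p[1],.17],max_speed=.15)
movep([.575,.2,.21],quat(1.5708+.166)); pause(.2)
k=calibration("wrist"); np.savez("pics/k3.npz",**k); im=camera("wrist")[:,:,::-1]; cv2.imwrite("pics/w3.png",im); print(read_t())
uv=proj(k,c2w([*C,TH],COR)); print(uv)
```

```text
11.3917 [-0.43441011  0.50991426  0.74015186]
12.9417
[[360.82049193  62.22866415]
 [254.75477507  62.22336471]
 [353.29101447 259.416469  ]
 [266.24700896 259.440831  ]]
```

View pics/w3.png

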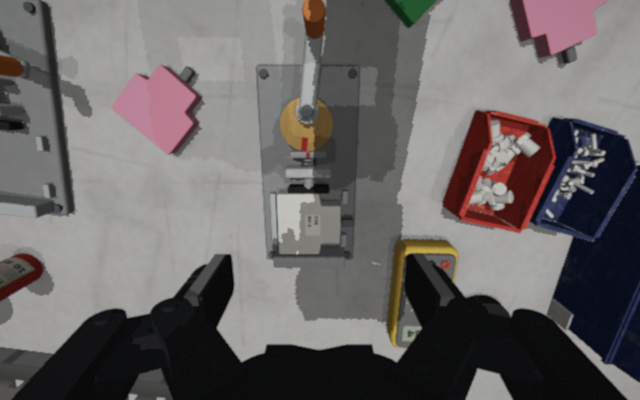

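Run:
```python
import cv2
im=cv2.imread("pics/w3.png"); cv2.imwrite("pics/crop3.png",cv2.resize(im[0:145,245:375],None,fx=4,fy=4,interpolation=cv2.INTER_CUBIC))
```

```text
(no output)
```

View pics/crop3.png

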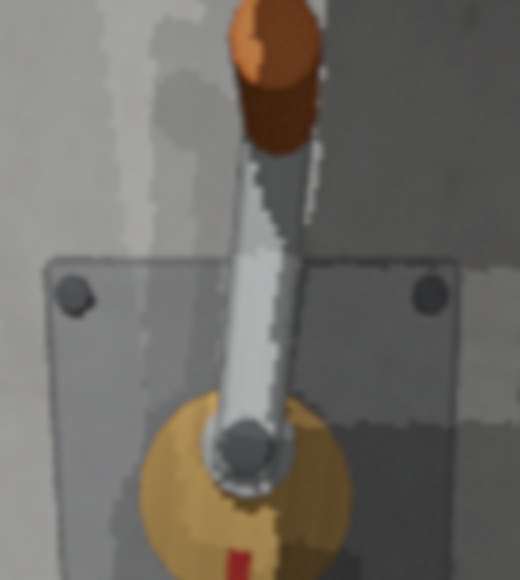

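Lever pivot at (306.5,111), knob top at (314,11): it is a little short of in-line. I'll work out the angle.

Run:
```python
from h import *
k=dict(np.load("pics/k3.npz")); g=lambda u,v,z:ray("",(u,v),z,k)[:2]
an=lambda d:np.arctan2(d[1],d[0])
nl,nr=g(256.5,65.5,.012),g(360,65,.012); L2,R2=g(260,145,.012),g(358,145,.012); fl,fr=g(268,258,.012),g(351,257,.012)
print("width",np.linalg.norm(nr-nl),"axis:",an(nr-nl)-np.pi/2,an(L2-nl),an(R2-nr),an(fl-nl),an(fr-nr),an((fl+fr)-(nl+nr)))
pv=g(306.5,111.25,.056); lv=g(245+277/4,37.5,.056); kn=g(314,10.75,.104)
print("pivot",pv,"lever",an(pv-lv),"knobdir",an(pv-kn),np.linalg.norm(pv-kn),kn)
m=(nl+nr)/2; t=.166; print("C from plate",m+.045*np.array([np.cos(t),np.sin(t)]))
for d in silhouettes("wrist","clamp_knob")[:2]: print(d["rect"],d["confidence"])
```

```text
width 0.10177005796858819 axis: 0.170461215552008 0.15198472824170836 0.179700180246711 0.16915312315563497 0.15578720470302607 0.1624833647246009
pivot [0.50259939 0.17739054] lever 0.044286935343680896 knobdir 0.04596281420901339 0.06391882248722544 [0.43874808 0.17445368]
C from plate [0.50410761 0.17815547]
[306.5, 77.8, 48.7, 148.9] 0.92
```

Run:
```python
from h import *
movep([.4365,.1729,.17],quat(yaw(-.12))); movel([.4365,.1729,.092],max_speed=.12); close_gripper(); print(read_t(),read_gripper_width(),read_ee_pos(),read_ft_force())
movel([.4368,.1690,.092],quat(yaw(-.06)),max_speed=.04)
movel([.4373,.1651,.092],quat(yaw(0)),max_speed=.04); pause(.1); print(read_ee_pos(),read_ft_force())
let_go(); p=read_ee_pos(); movel([p[0],p[1],.17],max_speed=.15)
movep([.555,.197,.23],quat(1.5708+.166)); pause(.2)
k=calibration("wrist"); np.savez("pics/k4.npz",**k); im=camera("wrist")[:,:,::-1]; cv2.imwrite("pics/w4.png",im); print(read_t())
cv2.imwrite("pics/crop4.png",cv2.resize(im[0:150,245:375],None,fx=4,fy=4,interpolation=cv2.INTER_CUBIC))
```

```text
15.0833 0.014283169454297617 [0.43658241 0.17303952 0.09233422] [-1.47383608  0.6690686   4.44836967]
[0.43739811 0.16532124 0.09227673] [-3.67069449  1.84183282  4.92818283]
17.8833
```

View pics/crop4.png

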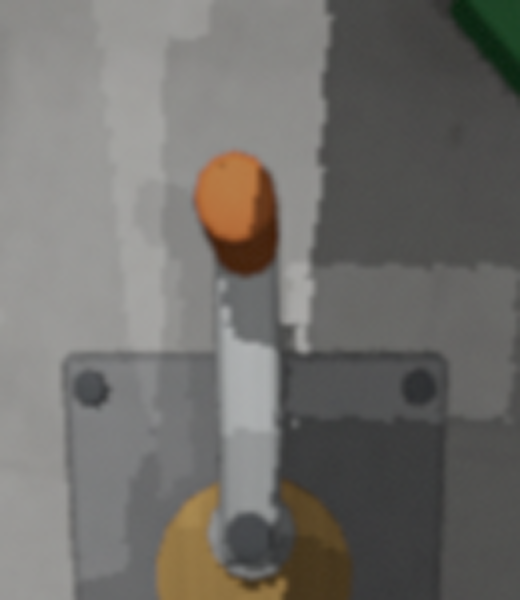

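Run:
```python
from h import *
k=dict(np.load("pics/k4.npz")); g=lambda u,v,z:ray("",(245+u/4,v/4),z,k)[:2]
an=lambda d:np.arctan2(d[1],d[0])
nl,nr=g(65,356,.012),g(445,354,.012); bl,br=g(91,388,.012),g(418,386,.012)
pv=g(248,537,.056); lv=g(247,280,.056); kn=g(236,197,.104)
print(an(nr-nl)-np.pi/2,an(br-bl)-np.pi/2,"lever",an(pv-lv),an(pv-kn),pv,kn)
mid=(nl+nr)/2; print("plate centreline vs pivot lateral, mm",1000*np.dot(pv-mid,[-np.sin(.166),np.cos(.166)]),"knob lateral",1000*np.dot(kn-mid,[-np.sin(.166),np.cos(.166)]))
# whole-plate axis from far corners
im=cv2.imread("pics/w4.png"); cv2.imwrite("pics/crop5.png",cv2.resize(im[80:290,245:375],None,fx=2.8,fy=2.8,interpolation=cv2.INTER_CUBIC))
```

```text
0.17084616593529844 0.1716740073145775 lever 0.15814362744078284 0.1605586865284798 [0.50332261 0.17719674] [0.43894829 0.16677114]
plate centreline vs pivot lateral, mm -0.7155937903402592 knob lateral -0.36075073973888216
```

View pics/crop5.png

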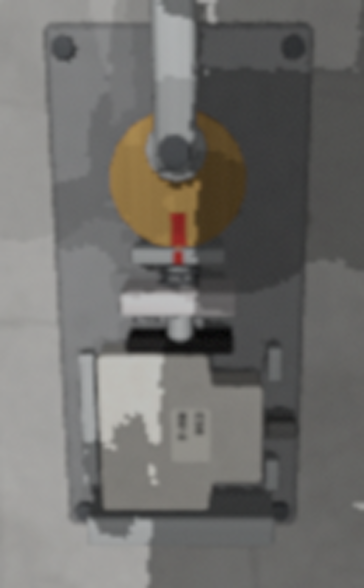

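The red mark lines up with the follower's mark, the pad presses the breaker on the anvil, and the measured cam angle is about -0.01 rad. The arm is clear of everything, so I'm handing in.

```bash
python3 -c "
from plant import *
print(read_t(),sign_off())"
```

```text
the job is handed in; nothing more can be done
17.8833 None
```

I turned the lever on the clamp holding the white breaker to in line with the clamp (about -0.01 rad, measured from the wrist camera), let go, left the empty clamp untouched, and handed in at 17.9 s; no verdict came back.

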